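Hold a sensor module home in a contact nest

ROBOT

A 6-joint arm with a two-finger parallel gripper is mounted at the origin on a cart in front of the work surface, level with it; the furniture and walls round the work are solid. World frame = base frame: x ahead of the robot, y to its left, z up, the work surface at z = 0. Lengths are in m, angles in rad, forces in N, time in s.
With the tool pointing down it reaches from about 0.35 to 0.8 m from the base axis. Payload 7.3 kg.
Tool frame: the origin (TCP) lies between the finger pads; the fingertips stand 25 mm ahead of it and the grasp point (between the pads) lies 6 mm ahead of it (r.tip_extent is the distance from the TCP to the fingertips, in m); z points along the fingers, y is the line along which they close (so a half turn about z gives the same grasp; the last joint's range is limited). The gripper opens to 85 mm and grips with 20 to 120 N. Pads are 22 mm wide; open, the fingers measure 114 mm over their backs; the gripper's body (76 mm by 85 mm) begins 54 mm behind the grasp point. The pads swing forward as they close: fully open they stand 13 mm farther back than shut.
Start: joints at [-1.263, 0.342, 1.524, -0, 1.275, -0.146], TCP at [0.23, -0.472, 0.256] pointing down, gripper open.
Joint ranges: [-2.53, 2.53], [-0.77, 2.02], [0.04, 2.7], [-1, 4.14], [0.28, 2.66], [-3.11, 3.11]. Speed limits (rad/s): [2.57, 2.57, 3.14, 3.14, 3.14, 3.14].

INTERFACE

Orientations are given as a unit quaternion [x, y, z, w].
In Python, from workcell import r, command_gripper, optics gives the robot as it stands. The module is installed in compiled form; this text tells all that it offers. Calls block until the motion is done:
- r.reach(position, orientation): joint-space move of the TCP to a pose.
- r.move_straight(position, orientation=None, speed=0.15, max_force=None): straight line of the TCP; orientation=None keeps the orientation; speed is the mean speed in m/s. With max_force (N) it stops when the force on the tool has changed by that much, and returns True; else False.
- r.movej(angles): joint-space move.
- command_gripper(opening, force=None): finger opening in m; force is the grip in N (None keeps the last); returns when the fingers have stopped.
- r.hold(seconds).
- r.solve_ik(position, orientation): joint angles nearest the present ones, or None.
- r.read_state(): the state.
- optics.get_image(name): name is "side" or "top"; returns (picture, depth): 420x560x3 uint8, red, green, blue; 420x560 float32, m along the optical axis (not along the pixel's ray), 0 where there is no reading.
- optics.camera_model(name): a dict with "K" (3x3 intrinsics, pixels), "R" (3x3) and "t" (3): a world point X has camera coordinates R X + t. Camera axes: x right, y down, z forward; pixel columns grow to the right and rows downward; lengths in m; the calibration is good to about 2 mm. A picture is of the moment at which its call begins. camera_model takes no time and is no camera call.
A pose or a line that the arm cannot do raises r.PlanningError and nothing moves.
- r.finish_job(): hands the job in; it is judged then, once.
The state is a dict: "time_s": time; "joint_positions": joint angles; "dq": joint speeds; "tau": joint torques, N m; "eef_pos": TCP position; "eef_rot": TCP orientation; "contact_force": force on the tool from outside, world axes, zero at the start; "torque": the same for the moment, N m; "grip_width": finger opening in m; "grip_force": force on a finger pad.
Only numpy, scipy, OpenCV 4.12 (cv2) and the standard library are available. Lean on these libraries where they do the work, as an engineer would, in place of code of your own. Each camera call takes 0.05 s, during which the arm holds its last target. There are 200 camera calls.

TASK

Pick up the sensor module with the plain box-shaped screening can (not the finned one, which stays where it is) and set it down level on the two narrow rails of the contact nest, clear of the sprung contact pins, with its two contact edges facing the pins. Then slide it along the rails into the corner until it is fully home and square against the back stops and the side stop together, with the pins of both fences pushed in. Finish while still holding it there, pressing lightly but steadily against both stops and without forcing it, so that the readout can take its readings.

Things in the scene. Friction and masses are not known exactly. Their poses are not given: they have to be found in the camera images.
- module_center (a point): Centre of the sensor module's aluminium can, 25 mm above the module's underside. Can: 36 mm along x, 26 mm along y, 8 to 42 mm above the underside; grip it. Axes: z up, +x and +y towards the two edges with brass contact lands. Loose, 110 to 225 g; starts flat on the table, its x axis within 0.7 rad of world x.
- module_corner (a point): Corner of the module's underside where its contact edges meet: +30 mm in x, +42 mm in y, -25 mm in z from module_center, same axes. The carrier is a black plastic plate 60 (x) x 84 (y) x 6 mm with a green board on it, 2 mm thick and set in 2.5 mm; apart from the can all board parts are under 6 mm high.
- finned_module_center (a point): Centre of the heat sink of the other module, to be left alone: same carrier and board, but dark upright fins in place of the can (36 x 26 mm, up to 42 mm). The point is 25 mm above its underside.
- nest_corner (a point): Datum corner of the nest (fixed to the table): back-stop plane, side-stop plane and rail tops (34 mm above the table) meet here. Nest axes: x to the back fence (within 0.35 rad of world x), y to the side fence, z up. module_corner belongs here, axes along the nest's, so the module's centre line is then at x -30, y -42 mm. Fence tops are 18 mm above this point, their faces 4 mm behind the stops.
- nest: Contact nest: aluminium base plate 160 x 156 x 10 mm, two rails, grey back and side fences 52 mm high, black readout housing 47 mm high behind the back fence. Origin on the table, (-35, -42, -34) mm from nest_corner, same axes. The base plate spans x -70 to 90, y -76 to 80 mm.
- rails: The nest's two polished steel rails; origin and axes as nest. They run along x from -55 to 33 mm, 8 mm wide, centre lines at y -20 and +20 mm, tops 34 mm above the table. The module slides on them, on the stops and on the pins with friction of about 0.15; pressing it down on the rails still makes it drag.
- back_stop: Two flat round steel buttons, 10 mm across, on the back fence, facing -x; origin and axes as nest. Faces at x 35, y -30 and +30, axes 37 mm above the table. Rigid.
- side_stop: One such button on the side fence, facing -y; origin and axes as nest. Face at y 42, x 5, axis 37 mm above the table. Rigid.
- back_pins (a joint): Two brass contact pins between the back stops, on one spring, in m: 0 = out, noses 4 mm proud of the back stops; 0.004 with the module against the stops. They push back with 1 N at first touch, 3 N at home.
- side_pins (a joint): Two brass contact pins, one each side of the side stop, on one spring, in m: 0 = out, noses 4 mm proud of the side stop; 0.004 with the module against it. They push back with 0.7 N at first touch, 2 N at home.
Mind the look-alikes: they are no part of the job. What is shaped like the part that bears module_center but blue or brown is not meant.

How it is judged:
By the outcome, as a careful person would: the job done as asked, in the order asked, and still so for the second after the job is handed in, while the arm keeps its last pose, push and grip.
It also fails if it takes over 51 s, if anything falls off the work surface, if the arm or the gripper's body presses on something with over 40 N, if the wrist force passes 120 N, or if a joint passes its speed limit or range.

## Working session

There is one attempt and no reset: what is moved stays moved. The work goes in short steps, each a Python script; the robot and the scene stay as the last script left them, time stands still between calls to the robot, and variables do not carry over. Pictures are saved under pics/ and viewed, at most 10 in all, crops included, and the job is handed in when it is done.

```bash
mkdir -p pics
python3 - <<'E'
from workcell import r, optics
import cv2,numpy as np
s=r.read_state();print(s['time_s'],s['eef_pos'],s['eef_rot'],s['contact_force'])
for n in('top','side'):
    p,d=optics.get_image(n);np.savez('pics/'+n+'0.npz',p=p,d=d);cv2.imwrite('pics/'+n+'0.png',p[:,:,::-1])
    m=optics.camera_model(n);print(n,m['K'],m['R'],m['t'],-m['R'].T@m['t'])
E
```

```text
0.0 [ 0.2300631  -0.47149757  0.25559243] [ 9.74369140e-01  2.24953612e-01 -7.02946706e-05 -8.04235255e-04] [ 0.44197297 -0.2802843   0.40344699]
top [[539.27358      0.         272.45182453]
 [  0.         539.27358    202.03887882]
 [  0.           0.           1.        ]] [[-0.01592532 -0.99982985  0.00930869]
 [-0.99240159  0.01466963 -0.12216338]
 [ 0.12200603 -0.01118345 -0.99246635]] [0.11146834 0.5226167  1.19749063] [0.37431973 0.11717486 1.25127615]
side [[522.8079815    0.         272.81532975]
 [  0.         522.8079815  201.43546122]
 [  0.           0.           1.        ]] [[-0.9808613  -0.19397104  0.01692182]
 [-0.11902549  0.52855564 -0.84051286]
 [ 0.15409104 -0.82644066 -0.54152727]] [0.54243597 0.05091869 1.15050407] [0.36083271 1.02912685 0.65664814]
```

View pics/top0.png

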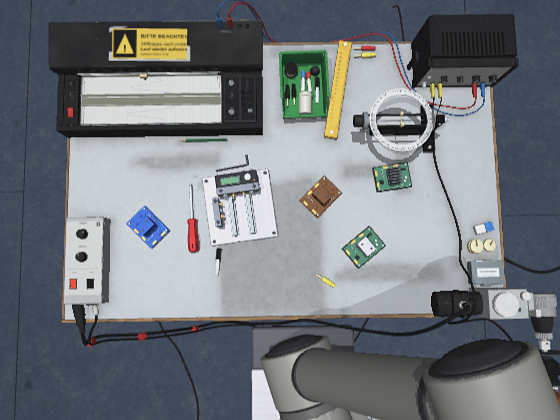

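View pics/side0.png

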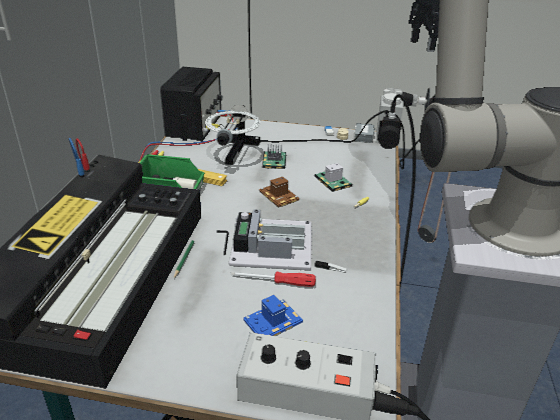

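The top view shows the can module at about (363,246), the finned one at (392,177) and the nest at (238,205). The blue and brown parts are decoys. Next I'll enlarge the module and the nest.

Run:
```python
import cv2,numpy as np
p=np.load('pics/top0.npz')['p'][:,:,::-1]
def crop(u0,v0,w,h,s):
    c=cv2.resize(p[v0:v0+h,u0:u0+w],None,fx=s,fy=s,interpolation=cv2.INTER_CUBIC)
    for k in range(0,w,10): cv2.putText(c,str(u0+k),(k*s,8),0,.3,(0,0,255));cv2.line(c,(k*s,0),(k*s,h*s),(0,0,255) if k%50==0 else (120,120,255),1) if 0 else cv2.line(c,(k*s,10),(k*s,16),(0,0,255),1)
    for k in range(0,h,10): cv2.putText(c,str(v0+k),(0,k*s+4),0,.3,(0,0,255));cv2.line(c,(20,k*s),(26,k*s),(0,0,255),1)
    return c
cv2.imwrite('pics/mod.png',crop(333,217,60,56,10))
cv2.imwrite('pics/nest.png',crop(198,155,86,98,6))
```

```text
(no output)
```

View pics/mod.png

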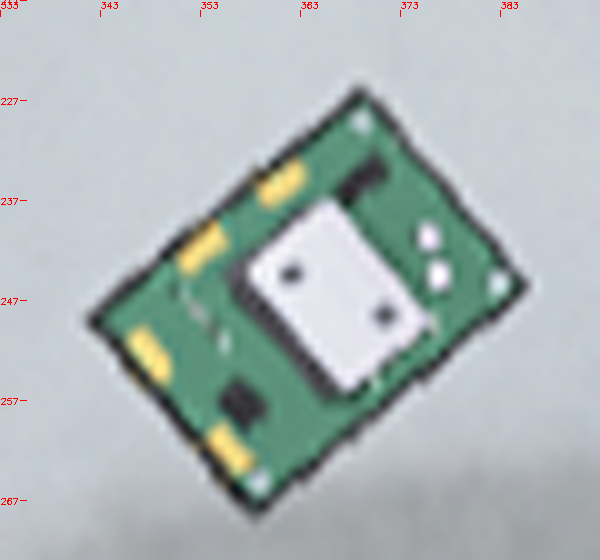

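View pics/nest.png

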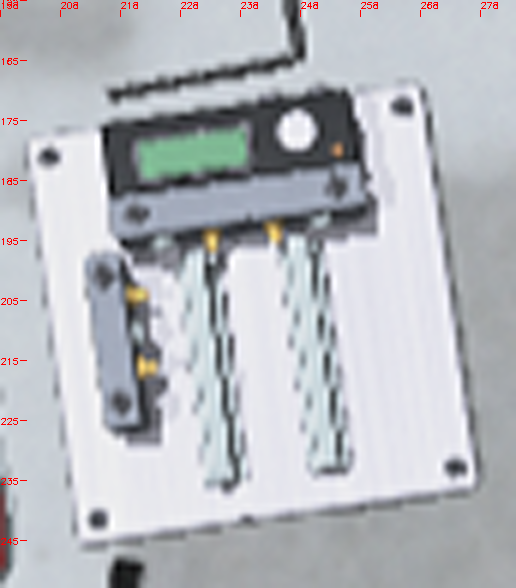

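Module crop: carrier corners are at about (369,225.7), (342,249), (358.5,268.7) and (385.7,245.5). The lands are on the upper-left long edge and the lower-left short edge, so module_corner is the left corner. Nest crop: base corners are at crop pixels (30,140), (420,85), (478,487) and (83,547), the back fence is at the top and the side fence on the left. I'll fit both poses and use the other features as a check.

```bash
cat > fit.py <<'E'
import numpy as np
from scipy.optimize import least_squares
from workcell import optics
def proj(P,n='top'):
    m=optics.camera_model(n); c=(m['R']@np.asarray(P,float).T).T+m['t']; q=c@m['K'].T
    return q[:,:2]/q[:,2:]
def place(p,L):
    L=np.asarray(L,float); c,s=np.cos(p[2]),np.sin(p[2])
    return np.c_[p[0]+c*L[:,0]-s*L[:,1],p[1]+s*L[:,0]+c*L[:,1],L[:,2]]
def fit(L,px,g,n='top'):
    f=lambda p:(proj(place(p,L),n)-px).ravel()
    o=least_squares(f,g,x_scale=[.1,.1,.3],loss='soft_l1'); return o.x,f(o.x).reshape(-1,2)
E
cat > a.py <<'E'
from fit import *
import cv2
un=lambda c,u0,v0,s:(np.array(c,float)+.5)/s-.5+[u0,v0]
mc=un([(90,320),(360,87),(255,517),(527,285)],333,217,10)
mL=[(.03,.042,.006),(.03,-.042,.006),(-.03,.042,.006),(-.03,-.042,.006)]
p,e=fit(mL,mc,[.35,-.05,.69]);print('carrier',p,'\n',e)
cc=un([(245,272),(330,197),(348,393),(432,320)],333,217,10)
cL=[(.018,.013,.042),(.018,-.013,.042),(-.018,.013,.042),(-.018,-.013,.042)]
q,e=fit(cL,cc,[.35,-.05,.69]);print('can',q,'\n',e)
b=un([(30,140),(420,85),(478,487),(83,547)],198,155,6)
bL=np.array([(90,80,10),(90,-76,10),(-70,-76,10),(-70,80,10)])/1e3
n,e=fit(bL,b,[.4,.15,.1]);print('base',n,'\n',e)
rr=un([(205,487),(232,487),(310,473),(337,470)],198,155,6)
rL=np.array([(-55,24,34),(-55,16,34),(-55,-16,34),(-55,-24,34)])/1e3
print('rail resid',proj(place(n,rL))-rr)
D=np.load('pics/top0.npz'); im=D['p'][:,:,::-1]
s=6; c=cv2.resize(im[150:270,195:300],None,fx=s,fy=s,interpolation=cv2.INTER_CUBIC)[:600]
def poly(L,col):
    x=proj(place(n,np.array(L)/1e3))-[195,150]; cv2.polylines(c,[np.int32((x+.5)*s-.5)],True,col,1)
poly(bL*1e3,(0,0,255))
for y in(20,-20): poly([(-55,y+4,34),(33,y+4,34),(33,y-4,34),(-55,y-4,34)],(0,0,255))
poly([(39,-42,52),(39,42,52)],(0,160,0)); poly([(-20,46,52),(35,46,52)],(0,160,0))
cv2.imwrite('pics/ov.png',c)
E
python3 a.py
```

```text
carrier [ 0.42046746 -0.10491463  0.6794928 ] 
 [[-0.44108192 -0.15200558]
 [-0.01730981 -0.1268165 ]
 [ 0.09910207  0.28449795]
 [ 0.34087172 -0.00487455]]
can [ 0.42043834 -0.10540495  0.67957592] 
 [[-0.26106634 -0.12040907]
 [-0.02695281 -0.05005936]
 [-0.02175323  0.17078142]
 [ 0.3158666  -0.0011011 ]]
base [0.50736044 0.17582853 0.12987537] 
 [[-0.7720334  -0.12501336]
 [ 0.503186   -0.42790642]
 [ 0.86876679  0.32893103]
 [-0.56377007  0.17467744]]
rail resid [[ 1.75783039 -0.46758842]
 [ 0.77281955 -0.98078416]
 [ 1.82035515 -0.69842029]
 [ 0.82913708 -0.71070976]]
```

View pics/ov.png

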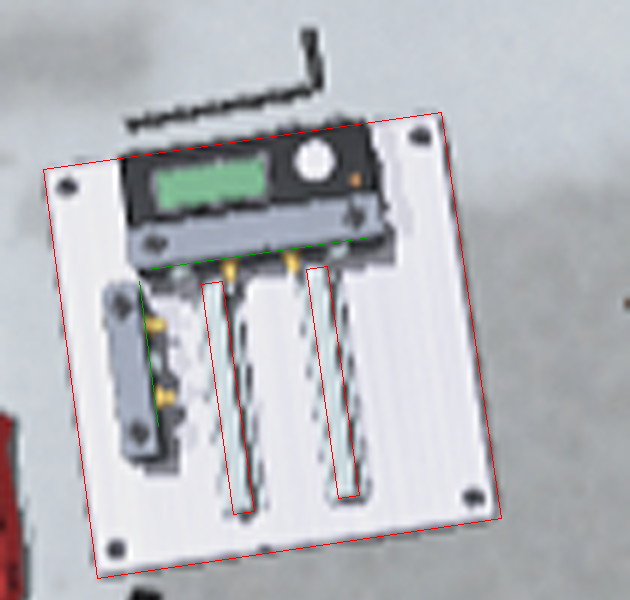

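The overlay agrees with the fences and base to about 1–2 mm. I'll cross-check the nest pose with depth data, then grasp.

```bash
cat > b.py <<'E'
from fit import *
n=np.array([0.50736,0.17583,0.12988])
for cam in('top','side'):
    D=np.load(f'pics/{cam}0.npz');d=D['d'].astype(float);m=optics.camera_model(cam)
    v,u=np.mgrid[:420,:560];K=m['K']
    C=np.stack([(u-K[0,2])/K[0,0]*d,(v-K[1,2])/K[1,1]*d,d],-1)[d>0]
    W=(C-m['t'])@m['R']
    c,s=np.cos(n[2]),np.sin(n[2]);q=W[:,:2]-n[:2]
    N=np.c_[c*q[:,0]+s*q[:,1],-s*q[:,0]+c*q[:,1],W[:,2]]*1e3
    k=(abs(N[:,0])<110)&(abs(N[:,1])<110);N=N[k]
    pl=N[(N[:,2]>5)&(N[:,2]<15)];print(cam,'plate z',np.median(pl[:,2]),'ext',np.percentile(pl[:,:2],[.5,99.5],axis=0).ravel())
    for y in(20,-20):
        a=N[(abs(N[:,2]-34)<5)&(abs(N[:,1]-y)<9)&(N[:,0]<25)&(N[:,0]>-62)]
        if len(a)>10:
            f=np.polyfit(a[:,0],a[:,1],1);print(' rail',y,len(a),'z',np.median(a[:,2]),'y at 0',f[1],'slope',f[0],'xmin',a[:,0].min(),'y ext',np.percentile(a[:,1]-np.polyval(f,a[:,0]),[2,98]))
    a=N[(abs(N[:,2]-52)<2.5)]
    b=a[(a[:,0]>30)&(abs(a[:,1])<50)];g=a[(a[:,1]>38)&(a[:,0]<30)]
    for nm,x in(('back',b),('side',g)):
        if len(x)>10:print(' ',nm,len(x),'z',np.median(x[:,2]),np.percentile(x[:,:2],[1,99],axis=0).ravel(), 'slope',np.polyfit(x[:,1],x[:,0],1)[0] if nm=='back' else np.polyfit(x[:,0],x[:,1],1)[0])
E
python3 b.py
```

```text
top plate z 10.39506184343854 ext [-104.62529602  -99.28720049  104.65432679  109.02435161]
 rail 20 129 z 34.83896307134511 y at 0 20.706336841819695 slope -0.002797982348296826 xmin -55.35619903667153 y ext [-3.87259223  4.01039569]
 rail -20 121 z 34.576543916413094 y at 0 -19.296162570505643 slope 0.0012881809613354165 xmin -54.57683926565161 y ext [-3.73514758  3.92161743]
  back 261 z 51.81593369922947 [ 38.29593655 -45.70736361  75.18276661  47.14762998] slope -0.02300731479818676
  side 123 z 52.30174756856615 [-30.55708477  46.82496506  28.84391218  60.64325286] slope -0.008727879092057706
side plate z 8.684681593452325 ext [-103.52244135  -69.38028834   91.27397291   87.04963816]
 rail 20 82 z 32.199248767979164 y at 0 24.494336588125012 slope -0.026519535539637686 xmin -50.806258748703904 y ext [-4.49986692  3.28397705]
 rail -20 95 z 31.87172861532037 y at 0 -14.925525316345789 slope -0.0012506639749798754 xmin -52.14612167988016 y ext [-5.55578636  3.71386935]
  back 184 z 50.88876423263072 [ 41.69528929 -37.73575222  78.26347262  48.56832821] slope -0.11034631838806479
  side 110 z 50.93800917424961 [-27.41499433  51.91095743  28.97460659  67.97733561] slope -0.01086854881158255
```

```bash
cat > h.py <<'E'
import numpy as np
from scipy.spatial.transform import Rotation as R
from workcell import r, command_gripper, optics
def ori(yaw): return (R.from_euler('z',yaw)*R.from_euler('x',np.pi)).as_quat()
M=np.array([.4204,-.1051,.6795])
N=np.array([.5082,.1773,.129])   # nest origin estimate: xy, yaw
def nest(x,y,N=N):
    c,s=np.cos(N[2]),np.sin(N[2]); return N[:2]+[c*x-s*y,s*x+c*y]
def st():
    s=r.read_state(); print('t %.2f'%s['time_s'],np.round(s['eef_pos'],4),'F',np.round(s['contact_force'],2),'T',np.round(s['torque'],3),'w %.4f g %.1f'%(s['grip_width'],s['grip_force'])); return s
E
python3 - <<'E'
from h import *
for k in(0,np.pi,-np.pi):
    print(k,r.solve_ik([*M[:2],.038],ori(M[2]+k)),r.solve_ik([*nest(-11,-9),.075],ori(N[2]+k)))
s=r.solve_ik([*M[:2],.038],ori(M[2]))
command_gripper(.055,40)
r.reach([*M[:2],.10],ori(M[2])); st()
print(r.move_straight([*M[:2],.0385],speed=.1,max_force=8)); st()
command_gripper(.0,40); st()
E
```

```text
0 [-4.22210682e-01  5.10941346e-01  2.02162087e+00 -4.44089210e-16
  6.09030442e-01  4.69085645e-01] None
3.141592653589793 [-4.22210682e-01  5.10941346e-01  2.02162087e+00 -4.44089210e-16
  6.09030442e-01 -2.67250701e+00] None
-3.141592653589793 [-4.22210682e-01  5.10941346e-01  2.02162087e+00 -4.44089210e-16
  6.09030442e-01 -2.67250701e+00] None
t 2.13 [ 0.4208 -0.106   0.1003] F [0.75 0.19 0.34] T [-0.023  0.036  0.059] w 0.0547 g 0.0
False
t 2.90 [ 0.4207 -0.1054  0.0388] F [ 0.72 -0.3  -0.59] T [ 0.039 -0.012 -0.008] w 0.0549 g 0.0
t 3.27 [ 0.4208 -0.1052  0.0392] F [-0.74 -0.04  7.38] T [ 0.173  0.233 -0.054] w 0.0255 g 40.8
```

Run:
```python
from h import *
import cv2
print(r.move_straight([*M[:2],.12],speed=.1)); r.hold(.3); st()
for z in(.075,.1,.12):
  for k in(0,np.pi): print(z,k,r.solve_ik([*nest(-11,-9),z],ori(N[2]+k)))
p,d=optics.get_image('side'); cv2.imwrite('pics/g.png',cv2.resize(p[120:220,270:390,::-1],None,fx=5,fy=5,interpolation=cv2.INTER_CUBIC))
```

```text
False
t 4.53 [ 0.4202 -0.105   0.1196] F [-0.1   0.3  -2.43] T [ 0.013 -0.01  -0.059] w 0.0251 g 39.8
0.075 0 None
0.075 3.141592653589793 None
0.1 0 None
0.1 3.141592653589793 None
0.12 0 None
0.12 3.141592653589793 None
```

View pics/g.png

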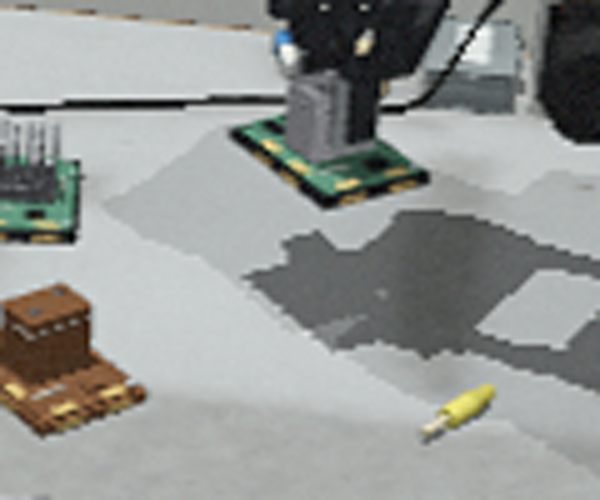

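The module is held level about 80 mm above the table, clear of its surroundings. The IK failures came from my passing mm where the helper expects m. I'll fix that and set the module down short of the pins.

```bash
sed -i 's/    c,s=np.cos(N\[2\]),np.sin(N\[2\]); return/    x,y=x\/1e3,y\/1e3; c,s=np.cos(N[2]),np.sin(N[2]); return/' h.py
python3 - <<'E'
from h import *
import cv2
P=nest(-12,-10)
r.reach([*P,.12],ori(N[2])); st()
r.move_straight([*P,.085],speed=.1); r.hold(.3); st()
p,d=optics.get_image('top'); c=p[155:255,195:285,::-1]; q,_=optics.get_image('side'); e=q[190:280,220:330,::-1]
cv2.imwrite('pics/n.png',np.hstack([cv2.resize(c,(360,400),interpolation=cv2.INTER_CUBIC),cv2.resize(e,(440,400),interpolation=cv2.INTER_CUBIC)]))
E
```

```text
t 5.67 [0.4975 0.1652 0.1198] F [ 0.61 -0.55 -1.24] T [ 0.017 -0.     0.035] w 0.0253 g 39.8
t 6.47 [0.4979 0.1659 0.0855] F [-0.11 -0.42 -2.36] T [-0.012  0.015  0.009] w 0.0254 g 39.8
```

View pics/n.png

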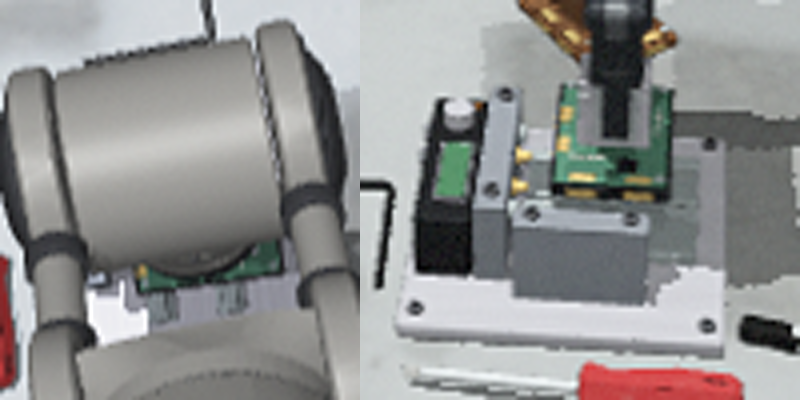

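The side view shows the module above the rails with both contact edges facing the pins and a gap to each pin row. I'll lower it to touch.

Run:
```python
from h import *
P=nest(-12,-10)
print(r.move_straight([*P,.066],speed=.02,max_force=3)); r.hold(.3); s=st()
z=s['eef_pos'][2]
for k in range(6): r.hold(.1); st()
```

```text
True
t 7.51 [0.4975 0.1659 0.0732] F [-0.89  0.32  4.36] T [-0.049  0.077 -0.042] w 0.0255 g 40.8
t 7.61 [0.4976 0.1658 0.0732] F [-0.31 -0.48  4.6 ] T [-0.002  0.053 -0.016] w 0.0253 g 40.8
t 7.71 [0.4976 0.1658 0.0732] F [-1.53  0.24  5.54] T [-0.131  0.104 -0.009] w 0.0253 g 40.8
t 7.81 [0.4976 0.1658 0.0732] F [-0.43  0.17  4.35] T [ 0.016  0.047 -0.015] w 0.0255 g 40.8
t 7.91 [0.4975 0.1658 0.0732] F [ 0.37 -0.3   4.57] T [-0.113  0.079  0.038] w 0.0254 g 40.8
t 8.01 [0.4975 0.1658 0.0732] F [-0.7  -0.01  4.15] T [-0.062  0.077 -0.011] w 0.0254 g 40.8
t 8.11 [0.4976 0.1659 0.0732] F [-0.77 -1.15  5.51] T [-0.014  0.097  0.046] w 0.0254 g 40.8
```

```bash
cat >> h.py <<'E'
def avg(n=6,dt=.04):
    a=[]
    for _ in range(n): r.hold(dt); s=r.read_state(); a.append(np.r_[s['contact_force'],s['torque']])
    a=np.mean(a,0); c,q=np.cos(N[2]),np.sin(N[2])
    L=np.array([[c,q],[-q,c]]); d=L@(s['eef_pos'][:2]-N[:2])*1e3
    yaw=(R.from_quat(s['eef_rot'])*R.from_euler('x',np.pi).inv()).as_euler('zyx')[0]
    print('t %.2f nest xy %.2f %.2f z %.2f yaw %.4f'%(s['time_s'],*d,s['eef_pos'][2]*1e3,yaw),'F(nest)',np.round(np.r_[L@a[:2],a[2]],2),'T(nest)',np.round(np.r_[L@a[3:5],a[5]],3),'w %.4f'%s['grip_width'])
    return np.r_[L@a[:2],a[2],L@a[3:5],a[5]],d
E
python3 - <<'E'
from h import *
P=nest(-12,-10); avg()
for z in(.0732,.0734,.0736):
    r.move_straight([*P,z],speed=.02); f,d=avg()
    if f[2]<2: break
E
```

```text
t 8.36 nest xy -12.01 -9.97 z 73.20 yaw 0.1291 F(nest) [-0.51 -0.28  4.88] T(nest) [-0.026  0.077 -0.017] w 0.0254
t 8.86 nest xy -11.82 -10.00 z 73.19 yaw 0.1290 F(nest) [ 0.35 -0.08  1.41] T(nest) [-0.011 -0.123 -0.011] w 0.0256
```

Run:
```python
from h import *
z=.0732
r.move_straight([*nest(-8,-10),z],speed=.02); avg()
print(r.move_straight([*nest(8,-10),z],speed=.012,max_force=6)); avg(); avg()
```

```text
t 9.46 nest xy -7.88 -10.01 z 73.21 yaw 0.1290 F(nest) [0.64 0.33 1.05] T(nest) [-0.011 -0.206 -0.001] w 0.0255
True
t 10.54 nest xy 1.10 -9.98 z 73.19 yaw 0.1291 F(nest) [0.33 0.11 3.97] T(nest) [-0.031 -0.224  0.008] w 0.0251
t 10.79 nest xy 0.99 -10.00 z 73.18 yaw 0.1291 F(nest) [ 0.95 -0.09  5.05] T(nest) [ 0.003 -0.299  0.025] w 0.0257
```

Run:
```python
from h import *
r.move_straight([*nest(1,-10),.0734],speed=.02); f,d=avg(8)
z=.0734
for x in np.arange(1.5,7,.5):
    if f[2]>3.5: z+=.00015
    if f[2]<0: z-=.0001
    r.move_straight([*nest(x,-10),z],speed=.02); f,d=avg(6,.03)
    if f[0]<-6 or abs(f[2])>9: break
```

```text
t 11.38 nest xy 0.70 -10.01 z 73.26 yaw 0.1292 F(nest) [-0.8   0.14  3.48] T(nest) [0.012 0.014 0.01 ] w 0.0253
t 11.82 nest xy 0.88 -10.00 z 73.28 yaw 0.1292 F(nest) [-3.11 -0.61  5.04] T(nest) [0.011 0.438 0.043] w 0.0252
t 12.28 nest xy 1.77 -9.98 z 73.30 yaw 0.1292 F(nest) [-2.85 -0.33  1.94] T(nest) [0.027 0.446 0.018] w 0.0249
t 12.72 nest xy 2.40 -10.00 z 73.37 yaw 0.1292 F(nest) [-2.36  0.34 -0.32] T(nest) [0.016 0.393 0.012] w 0.0251
t 13.18 nest xy 2.95 -10.01 z 73.35 yaw 0.1291 F(nest) [-2.25  0.11 -1.44] T(nest) [-0.006  0.427  0.014] w 0.0255
t 13.62 nest xy 3.48 -10.00 z 73.35 yaw 0.1292 F(nest) [-2.59  0.1  -0.63] T(nest) [0.009 0.484 0.003] w 0.0252
t 14.07 nest xy 4.03 -10.00 z 73.33 yaw 0.1292 F(nest) [-3.41 -0.16  0.81] T(nest) [-0.021  0.576  0.044] w 0.0254
t 14.53 nest xy 4.13 -9.98 z 73.34 yaw 0.1291 F(nest) [-5.14 -0.24  2.34] T(nest) [-0.032  0.807 -0.008] w 0.0253
t 14.97 nest xy 4.16 -9.98 z 73.32 yaw 0.1291 F(nest) [-6.34 -0.3   4.25] T(nest) [-0.008  1.073 -0.023] w 0.0255
```

Back stop reached at about x = 4.1 in my nest frame, with Tz near 0, so it sits square. Next I'll slide toward the side stop with light x pressure.

Run:
```python
from h import *
z=.0735;x=4.8
f=None
for y in [*np.arange(-8.5,-2,1.5),*np.arange(-2.,9,.6)]:
    r.move_straight([*nest(x,y),z],speed=.03); f,d=avg(4,.03)
    if f[2]>4: z+=.00015
    if f[2]<0: z-=.0001
    if f[0]<-8: x-=.2
    if f[0]>-4: x+=.2
    if f[1]<-5 or abs(f[2])>12: break
```

```text
t 15.36 nest xy 4.18 -8.52 z 73.36 yaw 0.1291 F(nest) [-5.73 -0.47  1.81] T(nest) [-0.077  0.948 -0.028] w 0.0252
t 15.74 nest xy 4.19 -7.14 z 73.36 yaw 0.1291 F(nest) [-5.31 -0.93  1.69] T(nest) [-0.171  0.954 -0.081] w 0.0257
t 16.12 nest xy 4.17 -5.66 z 73.35 yaw 0.1289 F(nest) [-5.63 -0.93  2.34] T(nest) [-0.171  0.941 -0.077] w 0.0254
t 16.51 nest xy 4.17 -4.20 z 73.36 yaw 0.1290 F(nest) [-6.04 -0.73  1.83] T(nest) [-0.237  0.94  -0.063] w 0.0253
t 16.89 nest xy 4.17 -2.73 z 73.34 yaw 0.1290 F(nest) [-5.58 -1.43  1.56] T(nest) [-0.258  0.95  -0.081] w 0.0253
t 17.27 nest xy 4.20 -2.46 z 73.39 yaw 0.1290 F(nest) [-5.55 -2.55  2.25] T(nest) [-0.4    0.918 -0.095] w 0.0253
t 17.66 nest xy 4.19 -1.93 z 73.37 yaw 0.1290 F(nest) [-5.82 -2.99  1.54] T(nest) [-0.491  0.951 -0.103] w 0.0253
t 18.04 nest xy 4.20 -1.40 z 73.37 yaw 0.1290 F(nest) [-5.35 -3.25  1.74] T(nest) [-0.534  0.974 -0.133] w 0.0256
t 18.43 nest xy 4.17 -0.81 z 73.37 yaw 0.1290 F(nest) [-5.47 -3.27  1.98] T(nest) [-0.586  0.952 -0.085] w 0.0253
t 18.81 nest xy 4.18 -0.26 z 73.36 yaw 0.1290 F(nest) [-5.69 -3.17  2.34] T(nest) [-0.592  0.967 -0.111] w 0.0255
t 19.19 nest xy 4.20 0.32 z 73.37 yaw 0.1291 F(nest) [-5.87 -3.46  1.68] T(nest) [-0.647  0.951 -0.111] w 0.0253
t 19.57 nest xy 4.19 0.87 z 73.38 yaw 0.1290 F(nest) [-6.01 -3.76  2.16] T(nest) [-0.661  0.95  -0.109] w 0.0250
t 19.96 nest xy 4.19 1.23 z 73.35 yaw 0.1291 F(nest) [-5.65 -5.17  2.4 ] T(nest) [-0.879  0.956 -0.057] w 0.0252
```

Run:
```python
from h import *
z=.0735
for x,y,dy in((5.2,2.,0),(5.2,2.,.004),(5.2,2.,.008),(5.2,2.,0),(5.2,2.,-.004),(5.2,2.,-.008),(5.2,2.,0)):
    print(dy,end=' ');r.move_straight([*nest(x,y),z],ori(N[2]+dy),speed=.02); avg(10,.04)
```

```text
0 t 20.62 nest xy 4.12 1.21 z 73.31 yaw 0.1289 F(nest) [-7.   -4.04  3.31] T(nest) [-0.706  1.199 -0.082] w 0.0253
0.004 t 21.29 nest xy 4.07 1.19 z 73.29 yaw 0.1325 F(nest) [-7.14 -4.32  3.2 ] T(nest) [-0.736  1.207 -0.251] w 0.0249
0.008 t 21.96 nest xy 3.98 1.16 z 73.29 yaw 0.1364 F(nest) [-7.43 -4.7   3.27] T(nest) [-0.775  1.274 -0.329] w 0.0252
0 t 22.62 nest xy 4.07 1.23 z 73.30 yaw 0.1291 F(nest) [-7.21 -4.12  3.  ] T(nest) [-0.729  1.234 -0.029] w 0.0257
-0.004 t 23.29 nest xy 4.08 1.23 z 73.29 yaw 0.1257 F(nest) [-7.15 -4.19  2.62] T(nest) [-0.695  1.218  0.176] w 0.0251
-0.008 t 23.96 nest xy 4.00 1.24 z 73.28 yaw 0.1218 F(nest) [-7.17 -4.23  2.95] T(nest) [-0.69   1.245  0.231] w 0.0252
0 t 24.62 nest xy 4.10 1.21 z 73.29 yaw 0.1289 F(nest) [-6.95 -4.15  2.75] T(nest) [-0.752  1.184 -0.085] w 0.0254
```

The yaw sweep puts the square position at about the current yaw: Tz saturates symmetrically on both sides. I'll set the final gentle preload.

Run:
```python
from h import *
import cv2
for x,y,z in((5.3,2.4,.0736),(5.5,2.8,.0736)):
    r.move_straight([*nest(x,y),z],ori(N[2]-.0003),speed=.02); f,d=avg(8)
    if f[1]<-6: break
r.hold(.5); avg(8)
q,_=optics.get_image('side'); cv2.imwrite('pics/fin.png',cv2.resize(q[185:275,220:330,::-1],None,fx=6,fy=6,interpolation=cv2.INTER_CUBIC))
```

```text
t 25.21 nest xy 4.12 1.25 z 73.30 yaw 0.1288 F(nest) [-7.11 -5.95  2.67] T(nest) [-1.033  1.226 -0.064] w 0.0253
t 25.79 nest xy 4.13 1.30 z 73.31 yaw 0.1288 F(nest) [-7.92 -7.91  3.63] T(nest) [-1.295  1.35  -0.078] w 0.0253
t 26.62 nest xy 4.16 1.31 z 73.34 yaw 0.1289 F(nest) [-8.13 -7.73  3.39] T(nest) [-1.299  1.351 -0.07 ] w 0.0253
```

View pics/fin.png

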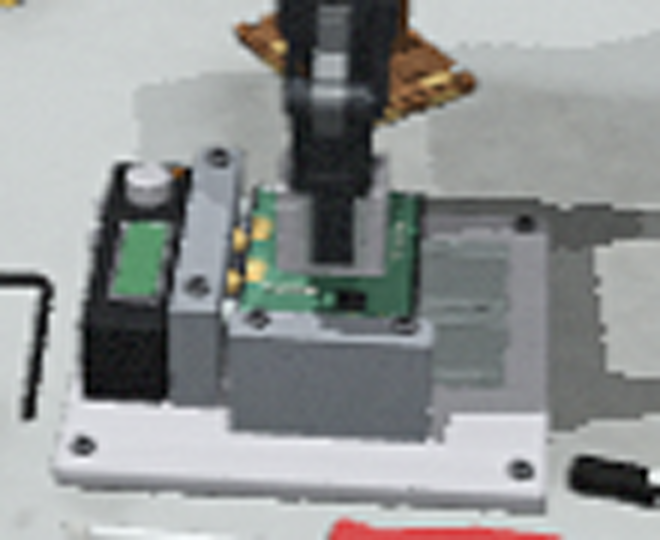

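The module is seated in the corner between both fences with the pins pushed in. The readings are steady: about 8 N of push on each axis (pin springs included), Tz near the balanced value, and the height unchanged.

```bash
python3 -c "
from workcell import r
print(r.finish_job())"
```

```text
the job is handed in; nothing more can be done
None
```

I handed the job in at about 27 s of robot time: the can module is on the rails, square against the back and side stops by force feel and the side picture, pins of both fences pushed in, and still held with about 8 N towards each fence; I was not shown the verdict.

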